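# Stand a tipped bottle up and return it to its lane

### The arm

A 6-joint arm with a two-finger parallel gripper is mounted at the origin on the work surface. World frame = base frame: x ahead of the robot, y to its left, z up, the work surface at z = 0. Lengths are in mm, angles in rad, forces in N, time in s.
With the tool pointing down it reaches from about 400 to 925 mm from the base axis. Payload 12.5 kg.
Tool frame: the origin (TCP) lies midway between the tips of the shut fingers; the grasp point (between the pads) lies 19 mm behind it; z points along the fingers, y is the line along which they close (so a half turn about z gives the same grasp; the last joint's range is limited). The gripper opens to 95 mm and grips with 3 to 60 N. Pads are 20 mm wide; open, the fingers measure 119 mm over their backs; the gripper's body (75 mm by 180 mm) begins 59 mm behind the grasp point.
Start: joints at [1.197, 0.491, 1.559, -0, 1.092, -0.106], TCP at [165.364, 602.745, 214.661] pointing down, gripper open.
Joint ranges: [-3.1, 3.1], [-0.84, 2.19], [0.05, 2.79], [-1.13, 4.28], [0.06, 2.93], [-2.69, 2.69]. Speed limits (rad/s): [2.22, 2.22, 2.79, 3.14, 3.14, 3.14].

### API

Orientations are given as [roll, pitch, yaw] about the fixed x, y, z axes, in that order (R = Rz(yaw) Ry(pitch) Rx(roll)).
In Python, from cell import env gives the robot as it stands.
- The arm moves only by the shell command python3 -m inch 'ROWS'. ROWS is JSON, a list of rows, each a list of 7 numbers: the turn, a rotation vector about the tool's x, y, z in rad, then the shift along the tool's x, y, z in cm, then the closure, from -1 (fully open) to 1 (shut). A call has 1 to 20 rows; each row shifts and turns the commanded pose from where the row before left it, along the tool's axes as they then stand; what a row does not reach is not made up. A row lasts 1/8 s, in which the tool goes at most 62.5 mm and 10.7 degrees, less where a joint would pass 70% of its speed; a pose out of reach is approached as far as the arm can. A call with a gripper value outside its range is refused whole. The fingers move at their own pace and stop on an object; the grip force is fixed at half the most. Time passes only in rows, so rows that do not move let the fingers close. It gives the time, the measured TCP pose, the force, the opening and the grip force at its end, in the units of the state.
- env.state(): the state, without advancing time (a new reading comes with each control period).
- env.read_camera(name): name is "scene" or "top" or "wrist"; returns a dict with "img" (384x512x3 uint8, red, green, blue), "depth" (384x512 float32, mm along the optical axis (not along the pixel's ray), 0 where there is no reading), "fx", "fy", "cx", "cy" (pixels), "position" and "orientation" of the camera in the world. Camera axes: x right, y down, z forward; pixel columns grow to the right and rows downward; lengths in mm; the calibration is good to about 2 mm. A picture is of the moment at which its call begins.
- env.job_done(): hands the job in; it is judged then, once.
Trained networks look in a picture, given as the dict that the camera call returned (one of the last four; its "shot" number tells which), for a name from the list of things; names that differ only in an ending like _2 or _b are one class to them, and where a whole thing is asked for, a point or a joint stands for the part that bears it (a point fixed in the world has none). Each returns a list of dicts, best first, with "score" (0 to 1); they miss things now and then, are a little off and sometimes report something else, mostly with a low value. They report only what shows in the picture. A call takes as long as a camera call. They do not tell look-alikes from the thing itself.
- env.find_in(picture, target): "centre" ([x, y, z] in mm, in the coordinates of the camera as it stood for that picture, good to about 4 mm: the middle of the surface that is visible of it).
- env.trace(picture, target): "mask" (384x512 bool, what is visible of it).
The state is a dict: "t": time; "joints": joint angles; "qvel": joint speeds; "tau": joint torques, N m; "eef_pos": TCP position; "tcp_rot": TCP orientation; "ft_force": force on the tool from outside, world axes, zero at the start; "moment": the same for the moment, N m; "opening": opening from 0.0 (shut) to 1.0 (fully open); "grip_force": force on a finger pad.
Only numpy, scipy, OpenCV 4.12 (cv2) and the standard library are available. Lean on these libraries where they do the work, as an engineer would, in place of code of your own. Each camera call takes 0.05 s, during which the arm holds its last target. There are 200 camera calls.

### The job

The small amber bottle with the yellow cap has tipped over on the dental bench. Stand it upright on the bench and let go of it, then pick it up again and set it upright on the floor of the rack's lane, on the black square that marks its vacant place between the taller bottles. Do not drop or topple it, and leave the taller bottles and the dental cast where they are.

Things in the scene. Friction and masses are not known exactly. Their poses are not given: they have to be found in the camera images.
- bottle: The tipped bottle: amber square body 42 x 42 mm, 68 high, paper label; shoulder 34 x 34 mm up to 74, neck 22 across, round yellow cap 30 across from 78 to 108 mm (total height). Starts lying on a flat side, cap roughly away from the robot. 0.13 to 0.25 kg. Origin: centre of its underside; z runs along the bottle to the cap, x and y square to its flat sides.
- rack: Fixed grey rack with an open lane along its y axis: inside 50 mm wide (x) by 222 mm long (y), lane floor 10 mm above the bench, aluminium rails 5 mm thick all round, tops 24 mm above the bench. Four places at y = -81, -27, 27, 81 mm; the vacant one is one of the middle two. Origin: centre of its underside, on the bench; z up.
- place: Flat black square, 40 x 40 mm, on the lane floor, marking the vacant place; a bottle standing there has 12 mm free to each neighbour. Origin: centre of the square, on the lane floor; z up.
- bottle_red: Upright square bottle, white with a paper label and a round red cap, 42 x 42 mm body 98 mm high, 140 mm high overall, cap 30 mm across; stands in the rack lane. Origin: centre of its underside; z points up to the cap, x and y are square to its flat sides.
- bottle_green: Upright square bottle, white with a paper label and a round green cap, 42 x 42 mm body 98 mm high, 140 mm high overall, cap 30 mm across; stands in the rack lane. Origin: centre of its underside; z points up to the cap, x and y are square to its flat sides.
- bottle_blue: Upright square bottle, white with a paper label and a round blue cap, 42 x 42 mm body 98 mm high, 140 mm high overall, cap 30 mm across; stands in the rack lane. Origin: centre of its underside; z points up to the cap, x and y are square to its flat sides.
- cast: Loose dental cast, yellow base 46 x 50 mm and 18 mm high with an arch of white teeth to 32 mm; a bystander on the bench. Origin: centre of its underside; z up.
Not all that is in view belongs to the job. What is shaped like the bottle_blue but pink or purple is not meant.

How it is judged:
By the outcome, as a careful person would: the job done as asked, in the order asked, and still so for the second after the job is handed in, with the robot touching nothing.
It also fails if it takes over 64 s, if anything falls off the work surface, if the arm or the gripper's body presses on something with over 40 N, if the wrist force passes 120 N, or if a joint passes its speed limit or range.

## Working session

There is one attempt and no reset: what is moved stays moved. The work goes in short steps, Python scripts to look and compute and a shell command to move; the robot and the scene stay as the last step left them, time stands still between calls to the robot, and variables do not carry over. Pictures are saved under pics/ and viewed, at most 10 in all, crops included, and the job is handed in when it is done.

```bash
ls; mkdir -p pics; cat > h.py <<'E'
import numpy as np, cv2
from cell import env
from scipy.spatial.transform import Rotation as R
def rot(o):
    o=np.array(o,float)
    return o if o.shape==(3,3) else (R.from_euler('xyz',o).as_matrix() if o.size==3 else R.from_quat(o).as_matrix())
def w(p,c): return rot(p['orientation'])@np.array(c)+np.array(p['position'])
def pts(p,mask=None):
    d=p['depth']; m=d>0
    if mask is not None: m&=mask
    v,u=np.nonzero(m); z=d[v,u]
    c=np.c_[(u-p['cx'])*z/p['fx'],(v-p['cy'])*z/p['fy'],z]
    return c@rot(p['orientation']).T+np.array(p['position']),u,v
def proj(p,x):
    c=rot(p['orientation']).T@(np.array(x)-np.array(p['position'])); return c[0]/c[2]*p['fx']+p['cx'],c[1]/c[2]*p['fy']+p['cy']
def save(p,n): cv2.imwrite('pics/'+n,p['img'][:,:,::-1])
E
python3 - <<'E'
from h import *
ims=[]
for n in("scene","top"):
    p=env.read_camera(n); ims.append(p['img'])
    print(n,p['position'],p['orientation'],p['fx'])
    for t in("bottle","rack","place","bottle_red","bottle_green","bottle_blue","cast"):
        for r in env.find_in(p,t)[:3]:
            x=w(p,r['centre']); print(t,round(r['score'],2),x.round(),np.round(proj(p,x)))
im=np.hstack(ims); cv2.imwrite('pics/a.png',cv2.resize(im,(800,300),interpolation=cv2.INTER_AREA)[:,:,::-1])
cv2.imwrite('pics/top.png',ims[1][:,:,::-1])
print(env.state())
E
```

```text
pics
scene [ 870.33502239 -420.59419653  746.23362097] [-2.4736402   0.00670873  0.66401422] 377.5937653498266
bottle 0.88 [ 546. -289.   45.] [168. 292.]
rack 0.58 [600. 132.  14.] [307. 184.]
rack 0.21 [590.  93.  91.] [298. 171.]
place 0.58 [589. 163.  13.] [310. 175.]
bottle_red 0.87 [582. 194.  93.] [318. 145.]
bottle_green 0.58 [592.  92.  95.] [298. 171.]
bottle_blue 0.78 [482. 310.  83.] [309. 108.]
bottle_blue 0.73 [680. 287.  77.] [371. 145.]
bottle_blue 0.72 [583. 259. 110.] [333. 125.]
cast 0.57 [449.  -6.  21.] [225. 188.]
cast 0.16 [ 545. -292.   49.] [165. 292.]
top [456.7961959   12.16724558 874.98947411] [-3.02386203  0.02253664 -1.60004248] 422.37535114929466
bottle 0.92 [ 537. -283.   40.] [413. 196.]
rack 0.89 [559. 168.  19.] [187. 194.]
place 0.59 [579. 162.  11.] [190. 184.]
bottle_red 0.7 [572. 205. 105.] [158. 182.]
bottle_green 0.77 [573. 102. 113.] [213. 179.]
bottle_blue 0.89 [469. 306.  97.] [105. 240.]
bottle_blue 0.67 [564. 260. 111.] [128. 187.]
cast 0.71 [438.   1.  21.] [270. 251.]
{'t': 0.8, 'joints': array([ 1.19740400e+00,  4.90837660e-01,  1.55889182e+00, -4.77824829e-06,
        1.09164883e+00, -1.05599293e-01]), 'qvel': array([ 1.06313516e-03,  4.42937549e-04, -2.87146575e-05, -8.26423127e-04,
       -9.98492067e-04, -5.83126278e-04]), 'tau': array([-6.30468039e-04, -6.12424994e+01, -2.58417517e+01,  6.92865858e-02,
        4.45901882e-02, -1.09804526e-05]), 'eef_pos': array([165.36864536, 602.76100048, 214.70251264]), 'tcp_rot': array([3.14137996e+00, 2.68090025e-05, 2.87380182e+00]), 'ft_force': array([ 0.29400735, -0.63627509,  0.05145162]), 'moment': array([-0.0248633 ,  0.00566563,  0.01814216]), 'grip_force': 0.0, 'opening': 1.0012778699487512}
```

View pics/a.png

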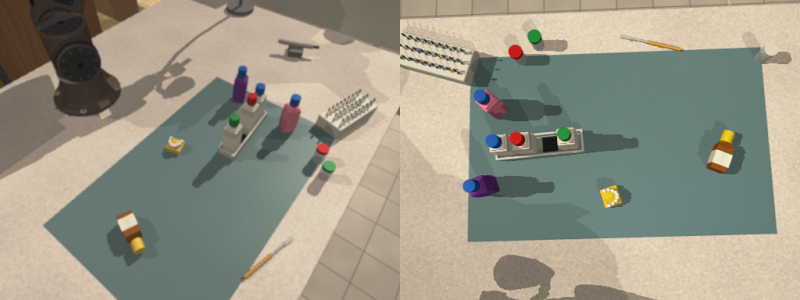

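Left is the scene view and right is the top view. The amber bottle with the yellow cap is lying at top px (413,196), scene px (168,292). The rack holds blue, red, a black square, then green, with the square at top px (190,184). Possible confusions:
- **Bottle:** the yellow cast at top px (270,251).
- **bottle_blue:** the purple bottle at (105,240) and the pink one at about (115,130). The real one, at (128,187), is white and in the rack.

Next I'll measure, using a close crop.

```bash
cat > m.py <<'E'
from h import *
def axisfit(P):
    r=cv2.minAreaRect(P[:,:2].astype(np.float32)); return r
cr=[]
for n in("top","scene"):
    p=env.read_camera(n); hsv=cv2.cvtColor(p['img'],cv2.COLOR_RGB2HSV)
    m=env.trace(p,"bottle")[0]['mask']
    P,u,v=pts(p,m); h=hsv[v,u]
    yel=(h[:,0]>20)&(h[:,0]<35)&(h[:,1]>150)&(h[:,2]>120)
    T=P[P[:,2]>np.percentile(P[:,2],95)-8]
    print(n,'bottle z pct',np.percentile(P[:,2],[2,50,90,98]).round(),'yel',yel.sum(),P[yel].mean(0).round(),'rest',P[~yel].mean(0).round())
    b=T
    print(' rect top',cv2.minAreaRect(b[:,:2].astype(np.float32)), 'mean',b.mean(0).round())
    d=P[yel].mean(0)-P[~yel].mean(0); print(' axis yaw deg',np.degrees(np.arctan2(d[1],d[0])))
    m=env.trace(p,"place")
    if m:
        Q,_,_=pts(p,m[0]['mask']); print(' place',m[0]['score'],Q.mean(0).round(1),np.median(Q,0).round(1),cv2.minAreaRect(Q[:,:2].astype(np.float32)))
    for t in("bottle_red","bottle_green"):
        Q,_,_=pts(p,env.trace(p,t)[0]['mask']); z=np.percentile(Q[:,2],99); C=Q[Q[:,2]>z-5]
        print(' ',t,'cap top',cv2.minEnclosingCircle(C[:,:2].astype(np.float32)),z.round())
    m=env.trace(p,"rack")[0]['mask']; Q,_,_=pts(p,m); Q=Q[(Q[:,2]>19)&(Q[:,2]<30)]
    print(' rails',cv2.minAreaRect(Q[:,:2].astype(np.float32)))
    Pa,_,_=pts(p); f=(abs(Pa[:,0]-480)<40)&(abs(Pa[:,1]+150)<40); print(' bench z',np.median(Pa[f,2]))
    b=proj(p,(545,-285,30)); r=proj(p,(575,170,60))
    for c in(b,r):
        x,y=int(c[0]),int(c[1]); x=min(max(x,50),462);y=min(max(y,50),334)
        cr.append(cv2.resize(p['img'][y-50:y+50,x-50:x+50],(300,300),interpolation=cv2.INTER_CUBIC))
cv2.imwrite('pics/crop.png',np.vstack([np.hstack(cr[:2]),np.hstack(cr[2:])])[:,:,::-1])
E
python3 m.py
```

```text
top bottle z pct [ 2. 40. 43. 44.] yel 221 [ 582. -301.   32.] rest [ 529. -277.   36.]
 rect top ((545.0859375, -288.06396484375), (43.667911529541016, 107.24144744873047), 67.10108947753906) mean [ 530. -281.   41.]
 axis yaw deg -24.13170115592599
 place 0.68 [580.4 160.3  10.7] [580.  160.4  10.7] ((580.2573852539062, 160.72683715820312), (40.038597106933594, 41.29243087768555), 2.7952380180358887)
  bottle_red cap top ((576.3441772460938, 213.93820190429688), 14.988670349121094) 151.0
  bottle_green cap top ((583.6769409179688, 106.27835845947266), 14.995584487915039) 152.0
 rails ((578.0869140625, 186.86557006835938), (60.261009216308594, 231.47802734375), 4.055920124053955)
 bench z 0.5299427160686037
scene bottle z pct [ 3. 42. 44. 46.] yel 231 [ 583. -306.   34.] rest [ 538. -286.   39.]
 rect top ((544.8138427734375, -289.369384765625), (42.238609313964844, 107.40218353271484), 66.5877914428711) mean [ 534. -285.   43.]
 axis yaw deg -24.008343980775837
 place 0.46 [592.6 167.1  12.4] [592.9 167.8  12.5] ((592.3123168945312, 165.9154052734375), (12.861701011657715, 25.89079475402832), 11.94726276397705)
  bottle_red cap top ((577.0029907226562, 212.23228454589844), 15.500344276428223) 152.0
  bottle_green cap top ((584.2483520507812, 103.7383804321289), 14.644551277160645) 153.0Traceback (most recent call last):
  File "m.py", line 21, in <module>
    m=env.trace(p,"rack")[0]['mask']; Q,_,_=pts(p,m); Q=Q[(Q[:,2]>19)&(Q[:,2]<30)]
      ~~~~~~~~~~~~~~~~~~~^^^
IndexError: list index out of range
```

```bash
python3 - <<'E'
from h import *
cr=[]
for n in("top","scene"):
    p=env.read_camera(n)
    for c in(proj(p,(545,-288,25)),proj(p,(580,160,50))):
        x,y=int(c[0]),int(c[1]); x=min(max(x,50),462);y=min(max(y,50),334)
        cr.append(cv2.resize(p['img'][y-50:y+50,x-50:x+50],(300,300),interpolation=cv2.INTER_CUBIC))
cv2.imwrite('pics/crop.png',np.vstack([np.hstack(cr[:2]),np.hstack(cr[2:])])[:,:,::-1])
E
```

```text
(no output)
```

View pics/crop.png

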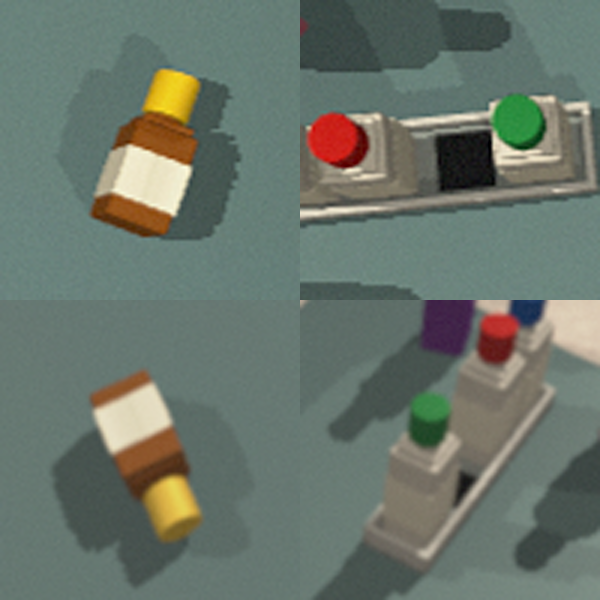

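```bash
S='from h import *;s=env.state();print(s["t"],s["joints"].tolist(),s["eef_pos"].tolist(),s["tcp_rot"].tolist())'; echo "$S" > s.py
python3 -m inch '[[0,0,0,-4.1,-1.5,-1,-1],[0,0,0,-4.1,-1.5,-1,-1],[0,0,0,-4.1,-1.5,-1,-1],[0,0,0,-4.1,-1.5,-1,-1],[0,0,0,-4.1,-1.5,-1,-1],[0,0,0,-4.1,-1.5,-1,-1],[0,0,0,-4.1,-1.5,-1,-1],[0,0,0,-4.1,-1.5,-1,-1]]'; python3 s.py
```

```text
t: 2.5
eef_pos: [451.0, 399.3, 295.1]
tcp_rot: [3.141, 0.0, 2.874]
ft_force: [0.6, 0.5, -0.9]
opening: 1.0
grip_force: 0.0
2.5 [0.6149772156527563, 0.38999903279924053, 1.5068367505600513, 5.099514700293806e-05, 1.2444639267833473, -0.6880191085032745] [450.9959758092543, 399.26060743239543, 295.1007528730788] [3.141335677114829, 0.00014870254928101012, 2.8737762913465286]
```

The crop shows the amber bottle lying with its yellow cap outward, and the black square between the red-capped and green-capped bottles at crop px (465,160). My choice holds, so I'm moving on.

```bash

python3 -m inch '[[0,0,0,-2.8,-3.8,0,-1],[0,0,0,-2.8,-3.8,0,-1],[0,0,0,-2.8,-3.8,0,-1],[0,0,0,-2.8,-3.8,0,-1],[0,0,0,-2.8,-3.8,0,-1],[0,0,0,-2.8,-3.8,0,-1],[0,0,0,-2.8,-3.8,0,-1],[0,0,0,-2.8,-3.8,0,-1],[0,0,0,-2.8,-3.8,0,-1],[0,0,0,-0.5,-4.8,0,-1],[0,0,0,-0.5,-4.8,0,-1],[0,0,0,-0.5,-4.8,0,-1],[0,0,0,-0.5,-4.8,0,-1],[0,0,0,-0.5,-4.8,0,-1],[0,0,0,-0.5,-4.8,0,-1]]'; python3 s.py;  python3 -m inch '[[0.0,0.17,0,0,0,0,-1],[0,0.17,0,0,0,0,-1],[0,0.17,0,0,0,0,-1]]'; python3 s.py
```

```text
t: 4.38
eef_pos: [554.7, -283.5, 294.7]
tcp_rot: [3.142, 0.0, 2.874]
ft_force: [0.7, 0.2, -0.2]
opening: 1.002
grip_force: 0.0
4.375 [-0.5784699056052104, 0.4225821970040644, 1.4552181153954384, 0.0001286932329787125, 1.2635447251218948, -1.8814941560956535] [554.7409253403212, -283.49164045423083, 294.72430717324517] [3.141551552529204, 0.000273262929655127, 2.8737816648629857]
t: 4.75
eef_pos: [555.2, -282.2, 295.2]
tcp_rot: [-3.141, -0.514, 2.873]
ft_force: [-0.3, -1.0, -0.2]
opening: 0.998
grip_force: 0.0
4.75 [-0.5220686029890675, 0.6580105102324632, 1.125892529619346, -0.12933355290063275, 1.855891088456204, -1.829087970081731] [555.2190454264526, -282.2156504704175, 295.24263742368663] [-3.141127857681726, -0.5143554701026889, 2.8728842952790212]
```

```bash
cat > kin.py <<'E'
import numpy as np
from scipy.spatial.transform import Rotation as R
from scipy.optimize import least_squares
D=[([1.197404,.49083766,1.55889182,-4.8e-6,1.09164883,-.10559929],[165.36864536,602.76100048,214.70251264],[3.14137996,2.68e-5,2.8738]),
([0.6149772156527563, 0.38999903279924053, 1.5068367505600513, 5.099514700293806e-05, 1.2444639267833473, -0.6880191085032745],[450.9959758092543, 399.26060743239543, 295.1007528730788],[3.141335677114829, 0.00014870254928101012, 2.8737762913465286]),
([-0.5784699056052104, 0.4225821970040644, 1.4552181153954384, 0.0001286932329787125, 1.2635447251218948, -1.8814941560956535],[554.7409253403212, -283.49164045423083, 294.72430717324517],[3.141551552529204, 0.000273262929655127, 2.8737816648629857]),
([-0.5220686029890675, 0.6580105102324632, 1.125892529619346, -0.12933355290063275, 1.855891088456204, -1.829087970081731],[555.2190454264526, -282.2156504704175, 295.24263742368663],[-3.141127857681726, -0.5143554701026889, 2.8728842952790212])]
y=lambda t:R.from_euler('y',t).as_matrix(); z=lambda t:R.from_euler('z',t).as_matrix()
def fk(q,k):
    h,L1,L2,L3,lat,e=k
    A=z(q[0]);B=A@y(q[1]);C=B@y(q[2]);W=C@z(q[3]) ;W=W@y(q[4])
    p=A@[0,lat,h]+B@[0,0,L1]+C@[e,0,L2]+W@[0,0,L3]
    return p,W@z(q[5])@z(-np.pi/2)
def res(k): return np.concatenate([fk(q,k)[0]-p for q,p,_ in D])
f=least_squares(res,[180,500,450,250,66,0]);K=f.x
lo=[-3.1,-.84,.05,-1.13,.06,-2.69];hi=[3.1,2.19,2.79,4.28,2.93,2.69]
def ik(p,Rm,q0):
    best=None
    for s in q0:
        def g(q):
            a,b=fk(q,K); return np.r_[(a-p)/10,R.from_matrix(b@Rm.T).as_rotvec()*10]
        o=least_squares(g,np.clip(s,np.array(lo)+1e-3,np.array(hi)-1e-3),bounds=(lo,hi))
        if best is None or o.cost<best.cost-1e-6: best=o
    return best
if __name__=='__main__':
    print(K.round(1),np.abs(f.fun).max())
    for q,p,r in D: print(np.degrees(R.from_matrix(fk(q,K)[1].T@R.from_euler('xyz',r).as_matrix()).magnitude()))
    yw=np.radians(-23.2);a=np.array([np.cos(yw),np.sin(yw),0]);up=np.array([0,0,1.])
    q0=[D[3][0]]
    for off in(0,60,120):
      for t in(20,30,40,45):
        t=np.radians(t)
        for name,zt,h in(('lie',-np.sin(t)*a-np.cos(t)*up,27),('stand',np.cos(t)*a-np.sin(t)*up,46),('high',np.cos(t)*a-np.sin(t)*up,150)):
            yt=np.array([-a[1],a[0],0]); Rm=np.c_[np.cross(yt,zt),yt,zt]
            g=np.array([537.6,-285.5,h])+(a*off if name!='lie' else 0)
            o=ik(g+19*zt,Rm,q0)
            print(off,round(np.degrees(t)),name,'cost %.4f'%o.cost,o.x.round(2))
E
python3 kin.py
```

```text
[196.7 586.8 411.  271.9  65.9  43.1] 3.146068394244139e-06
179.9998953549388
179.99999999999997
179.99999999999997
179.99999999999997
0 20 lie cost 78.7343 [-0.44  0.72  1.99 -1.13  0.33 -2.69]
0 20 stand cost 70.4779 [-0.41  0.67  1.92 -1.13  0.43 -2.69]
0 20 high cost 62.2122 [-0.42  0.48  1.97 -1.13  0.38 -2.69]
0 30 lie cost 92.5476 [-0.44  0.71  2.   -1.13  0.32 -2.69]
0 30 stand cost 61.3765 [-0.41  0.67  1.93 -1.13  0.41 -2.69]
0 30 high cost 55.3678 [-0.42  0.49  1.97 -1.13  0.37 -2.69]
0 40 lie cost 109.0939 [-0.45  0.71  2.01 -1.13  0.31 -2.69]
0 40 stand cost 54.8157 [-0.41  0.68  1.94 -1.13  0.4  -2.69]
0 40 high cost 51.0599 [-0.43  0.49  1.98 -1.13  0.37 -2.69]
0 45 lie cost 118.4035 [-0.45  0.71  2.02 -1.13  0.3  -2.69]
0 45 stand cost 52.4865 [-0.41  0.68  1.94 -1.13  0.4  -2.69]
0 45 high cost 49.8577 [-0.43  0.49  1.98 -1.13  0.37 -2.69]
60 20 lie cost 78.7343 [-0.44  0.72  1.99 -1.13  0.33 -2.69]
60 20 stand cost 66.6672 [-0.42  0.71  1.82 -1.13  0.39 -2.69]
60 20 high cost 59.6805 [-0.44  0.54  1.87 -1.13  0.34 -2.69]
60 30 lie cost 92.5476 [-0.44  0.71  2.   -1.
[... 572 characters left out ...]
.69]
120 20 stand cost 63.0422 [-0.43  0.76  1.72 -1.13  0.34 -2.69]
120 20 high cost 57.1477 [-0.45  0.6   1.76 -1.13  0.29 -2.69]
120 30 lie cost 92.5476 [-0.44  0.71  2.   -1.13  0.32 -2.69]
120 30 stand cost 55.7456 [-0.44  0.76  1.72 -1.13  0.33 -2.69]
120 30 high cost 51.7563 [-0.45  0.61  1.77 -1.13  0.28 -2.69]
120 40 lie cost 109.0939 [-0.45  0.71  2.01 -1.13  0.31 -2.69]
120 40 stand cost 51.0168 [-0.44  0.77  1.73 -1.13  0.31 -2.69]
120 40 high cost 48.9331 [-0.46  0.61  1.78 -1.13  0.27 -2.69]
120 45 lie cost 118.4035 [-0.45  0.71  2.02 -1.13  0.3  -2.69]
120 45 stand cost 49.6133 [-0.45  0.77  1.74 -1.13  0.31 -2.69]
120 45 high cost 48.4841 [-0.46  0.61  1.78 -1.13  0.27 -2.69]
```

Kinematic model is exact apart from a half turn of the tool; fixing that.

```bash
sed -i 's/z(-np.pi\/2)$/z(np.pi\/2)/' kin.py
sed -i 's/^    q0=\[D\[3\]\[0\]\]/    q0=[D[3][0],[-.5,.7,1.3,3.1,.3,1.5],[-.5,.7,1.3,-.5,.4,-1.5]]/; s/in(0,60,120)/in(0,70,140,200)/; s/best.cost-1e-6/best.cost-1e-2/' kin.py; python3 kin.py
```

```text
[196.7 586.8 411.  271.9  65.9  43.1] 3.146068394244139e-06
0.00010465840763711768
1.2173701808389695e-14
1.986030427707696e-14
3.186144876089708e-14
0 20 lie cost 0.0000 [-0.57  0.84  1.53 -0.06  1.12 -1.7 ]
0 20 stand cost 0.0000 [-0.72  0.97  2.36  2.84  1.4   1.51]
0 20 high cost 0.0000 [-0.72  0.69  2.36  2.82  1.14  1.6 ]
0 30 lie cost 0.0000 [-0.56  0.91  1.42 -0.08  1.34 -1.69]
0 30 stand cost 0.0000 [-0.7   0.86  2.32  2.85  1.08  1.56]
0 30 high cost 0.0000 [-0.7   0.59  2.3   2.78  0.81  1.67]
0 40 lie cost 0.0000 [-0.56  0.98  1.31 -0.1   1.54 -1.68]
0 40 stand cost 0.0000 [-0.69  0.76  2.26  2.83  0.76  1.62]
0 40 high cost 0.0000 [-0.69  0.51  2.22  2.68  0.49  1.8 ]
0 45 lie cost 0.0000 [-0.55  1.02  1.26 -0.1   1.65 -1.68]
0 45 stand cost 0.0000 [-0.68  0.72  2.22  2.8   0.6   1.66]
0 45 high cost 0.0000 [-0.68  0.49  2.18  2.55  0.35  1.94]
70 20 lie cost 0.0000 [-0.57  0.84  1.53 -0.06  1.12 -1.7 ]
70 20 stand cost 0.0000 [-0.67  0.94  2.19  2.88  1.2   1.58]
70 20 high cost 0.0000 [-0.67  0.7   2.19  2.84  0.98  1.65]
70 30 lie cost 0.0000 [-0.56  0.91  1.42 -0.08 
[... 1289 characters left out ...]
0.06  1.12 -1.7 ]
200 20 stand cost 0.0000 [-0.61  0.95  1.87  2.9   0.91  1.65]
200 20 high cost 0.0000 [-0.61  0.77  1.87  2.85  0.74  1.72]
200 30 lie cost 0.0000 [-0.56  0.91  1.42 -0.08  1.34 -1.69]
200 30 stand cost 0.0000 [-0.6   0.89  1.83  2.85  0.64  1.71]
200 30 high cost 0.0000 [-0.6   0.72  1.81  2.75  0.46  1.83]
200 40 lie cost 0.0000 [-0.56  0.98  1.31 -0.1   1.54 -1.68]
200 40 stand cost 0.0000 [-0.59  0.85  1.76  2.72  0.36  1.84]
200 40 high cost 0.0000 [-0.59  0.69  1.73  2.35  0.2   2.23]
200 45 lie cost 0.0000 [-0.55  1.02  1.26 -0.1   1.65 -1.68]
200 45 stand cost 0.0000 [-0.59  0.83  1.72  2.53  0.23  2.03]
200 45 high cost 0.0289 [-0.59  0.68  1.7   1.89  0.13  2.69]
```

```bash
cat > srch.py <<'E'
from kin import *
lo=np.array(lo);hi=np.array(hi);up=np.array([0,0,1.]);t=np.radians(30);vm=np.array([2.22,2.22,2.79,3.14,3.14,3.14])*.7*.125
def Rm(zt,yt): return np.c_[np.cross(yt,zt),yt,zt]
yw=np.radians(-23.2);a=np.array([np.cos(yw),np.sin(yw),0])
z0=-np.sin(t)*a-np.cos(t)*up
for s in(1,-1):
  yt=s*np.array([-a[1],a[0],0]);R0=Rm(z0,yt)
  q1=ik(np.array([537.6,-285.5,27])+19*z0,R0,[[-.56,.91,1.42,-.08,1.34,-1.69 if s>0 else 1.45]]).x
  for dy in(-120,-90,-60,60,90,120):
    for stage in('yawpitch',):
      q=q1.copy();ok=True;mx=0
      Rc=R0;seq=[]
      Y=np.radians(dy)
      g0=np.array([537.6,-285.5,27])
      N=30
      P=[(g0+up*120*i/5,R0) for i in range(1,6)]
      for i in range(1,N+1):
        P.append((g0+up*120+np.array([30,60,0])*i/N,R.from_rotvec(up*Y*i/N).as_matrix()@R0))
      gA=P[-1][0]
      for i in range(1,N+1):
        yy=P[4+N][1][:,1]; P.append((gA,R.from_rotvec(-s*yy*np.pi/2*i/N).as_matrix()@P[4+N][1]))
      for i in range(1,11): P.append((gA-up*i*10.1,P[4+2*N][1]))
      for g,Rr in P:
        o=ik(g+19*Rr[:,2],Rr,[q]);
        if o.cost>1e-3: ok=False;break
        mx=max(mx,np.abs((o.x-q)/vm).max());q=o.x;seq.append(q)
      S=np.array(seq);print(s,dy,ok,len(S),'maxstep',mx.round(2),'min',S.min(0).round(2),'max',S.max(0).round(2),'end',q.round(2))
E
python3 srch.py
```

```text
1 -120 True 75 maxstep 0.32 min [-0.72  0.54  1.36 -0.72  0.76 -1.71] max [-0.21  1.02  1.85  0.77  1.69  1.03] end [-0.21  1.02  1.38 -0.71  1.59  1.03]
1 -90 True 75 maxstep 0.25 min [-0.69  0.57  1.36 -1.07  0.89 -1.71] max [-0.14  0.94  1.69  0.58  1.54  1.01] end [-0.14  0.94  1.65 -1.07  1.26  1.01]
1 -60 False 58 maxstep 0.36 min [-0.64  0.54  1.36 -1.07  0.69 -1.71] max [-0.24  0.88  1.87  0.38  1.54  0.48] end [-0.24  0.58  1.87 -1.07  0.74  0.48]
1 60 False 44 maxstep 0.2 min [-0.56  0.58  1.36 -0.44  0.92 -2.64] max [-0.32  0.88  1.67 -0.06  1.53 -1.69] end [-0.47  0.58  1.67 -0.06  0.92 -2.64]
1 90 False 36 maxstep 0.19 min [-0.56  0.62  1.36 -0.62  0.99 -2.68] max [-0.28  0.88  1.67 -0.08  1.53 -1.69] end [-0.3   0.62  1.67 -0.57  0.99 -2.68]
1 120 False 28 maxstep 0.17 min [-0.56  0.62  1.36 -0.65  0.98 -2.67] max [-0.3   0.88  1.69 -0.08  1.53 -1.69] end [-0.3   0.62  1.69 -0.65  0.98 -2.67]
-1 -120 False 32 maxstep 0.19 min [-0.72  0.58  1.36 -0.08  0.9   1.44] max [-0.56  0.88  1.79  0.69  1.54  2.68] end [-0.71  0.58  1.79  0.69  0.9   2.68]
-1 -90 False 38 maxstep 0.19 min [-0.69  0.59  1.36 -0.08  0.99  1.44] max [-0.56  0.88  1.69  0.58  1.54  2.65] end [-0.63  0.59  1.69  0.43  0.99  2.65]
-1 -60 False 47 maxstep 0.23 min [-0.64  0.55  1.36 -0.12  0.82  1.44] max [-0.45  0.88  1.72  0.38  1.54  2.65] end [-0.45  0.55  1.72 -0.12  0.82  2.65]
-1 60 True 75 maxstep 0.32 min [-0.86  0.54  1.36 -0.44  0.76 -1.23] max [-0.32  0.88  1.98  1.46  1.53  1.45] end [-0.86  0.86  1.98  1.46  1.05 -1.23]
-1 90 True 75 maxstep 0.25 min [-0.83  0.57  1.36 -0.62  0.89 -1.07] max [-0.28  0.93  1.69  0.95  1.53  1.45] end [-0.83  0.93  1.68  0.95  1.32 -1.07]
-1 120 True 75 maxstep 0.36 min [-0.73  0.54  1.36 -0.8   0.69 -1.12] max [-0.29  1.01  1.84  0.62  1.75  1.45] end [-0.73  1.01  1.41  0.61  1.63 -1.12]
```

```bash
cat > rel.py <<'E'
from h import *
import sys
def rel(g,yaw,tilt,back=19):
    """g grasp point; yaw = tool yaw, tilt deg -> pitch=-tilt ; prints turn (tool axes now) then shift (axes after turn), cm"""
    s=env.state(); R0=R.from_euler('xyz',s['tcp_rot']); R1=R.from_euler('xyz',[np.pi,-np.radians(tilt),np.radians(yaw)])
    tcp=np.array(g)+back*R1.as_matrix()[:,2]
    print('turn',(R0.inv()*R1).as_rotvec().round(3),'shift',(R1.inv().apply(tcp-s['eef_pos'])/10).round(2),'up in tool',R1.inv().apply([0,0,1]).round(3))
if __name__=='__main__':
    v=[float(x) for x in sys.argv[1:]]; rel(v[:3],v[3],v[4])
E
python3 rel.py 537.6 -285.5 27 156.8 30; python3 s.py
```

```text
turn [-0.068  0.009  0.118] shift [-12.12  -1.    25.88] up in tool [ 0.5    0.    -0.866]
4.75 [-0.5220686029890675, 0.6580105102324632, 1.125892529619346, -0.12933355290063275, 1.855891088456204, -1.829087970081731] [555.2190454264526, -282.2156504704175, 295.24263742368663] [-3.141127857681726, -0.5143554701026889, 2.8728842952790212]
```

```bash

python3 -m inch '[[-0.068,0.009,0.118,0,0,0,-1],[0,0,0,-1.9,-0.25,4.5,-1],[0,0,0,-1.9,-0.25,4.5,-1],[0,0,0,-1.9,-0.25,4.5,-1],[0,0,0,-1.9,-0.25,4.5,-1],[0,0,0,0,0,0,-1]]'; python3 rel.py 537.6 -285.5 27 156.8 30
python3 - <<'E'
from h import *
p=env.read_camera('wrist'); save(p,'wrist1.png')
E
```

```text
t: 5.5
eef_pos: [528.5, -281.1, 98.1]
tcp_rot: [3.139, -0.525, 2.739]
ft_force: [-0.5, -0.8, 1.3]
opening: 1.003
grip_force: 0.0
turn [ 0.002 -0.002  0.002] shift [-4.43 -0.05  7.55] up in tool [ 0.5    0.    -0.866]
```

View pics/wrist1.png

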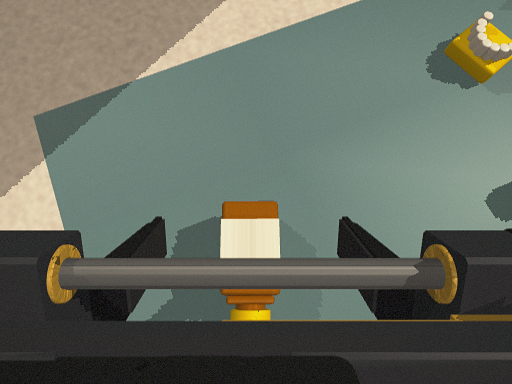

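The bottle sits squarely between the fingers: its body spans px 222–279 and the fingers are at 165 and 340. Next I descend and close.

```bash

python3 -m inch '[[0,0,0,-1.1,0,1.9,-1],[0,0,0,-1.1,0,1.9,-1],[0,0,0,-1.1,0,1.9,-1],[0,0,0,-1.1,0,1.85,-1],[0,0,0,0,0,0,-1],[0,0,0,0,0,0,1],[0,0,0,0,0,0,1],[0,0,0,0,0,0,1],[0,0,0,0,0,0,1],[0,0,0,0,0,0,1],[0,0,0,0,0,0,1]]'; python3 rel.py 537.6 -285.5 27 156.8 30
```

```text
t: 6.92
eef_pos: [530.6, -282.0, 13.3]
tcp_rot: [3.14, -0.519, 2.738]
ft_force: [-0.6, -0.7, 0.6]
opening: 0.438
grip_force: 30.0
turn [0.    0.005 0.001] shift [ 0.01 -0.05  0.32] up in tool [ 0.5    0.    -0.866]
```

```bash

python3 -m inch '[[0,0,0,1,0,-1.73,1],[0,0,0,1,0,-1.73,1],[0,0,0,1,1.7,-1.73,1],[0,0,0,1,1.7,-1.73,1],[0,0,0,1,1.7,-1.73,1],[0,0,0,1,1.7,-1.73,1],[-0.0727,0,0.1259,0,0,0,1],[-0.0727,0,0.1259,0,0,0,1],[-0.0727,0,0.1259,0,0,0,1],[-0.0727,0,0.1259,0,0,0,1],[-0.0727,0,0.1259,0,0,0,1],[-0.0727,0,0.1259,0,0,0,1],[-0.0727,0,0.1259,0,0,0,1],[-0.0727,0,0.1259,0,0,0,1],[-0.0727,0,0.1259,0,0,0,1],[-0.0727,0,0.1259,0,0,0,1],[-0.0727,0,0.1259,0,0,0,1],[-0.0727,0,0.1259,0,0,0,1],[0,0,0,0,0,0,1]]'; python3 s.py
python3 -m inch '[[0,-0.131,0,0,0,0,1],[0,-0.131,0,0,0,0,1],[0,-0.131,0,0,0,0,1],[0,-0.131,0,0,0,0,1],[0,-0.131,0,0,0,0,1],[0,-0.131,0,0,0,0,1],[0,-0.131,0,0,0,0,1],[0,-0.131,0,0,0,0,1],[0,-0.131,0,0,0,0,1],[0,-0.131,0,0,0,0,1],[0,-0.131,0,0,0,0,1],[0,-0.131,0,0,0,0,1],[0,0,0,0,0,0,1],[0,0,0,0,0,0,1]]'; python3 s.py
cat > v.py <<'E'
from h import *
import sys
s=env.state(); Rt=R.from_euler('xyz',s['tcp_rot']).as_matrix(); g=s['eef_pos']-19*Rt[:,2]; print('grasp',g.round(1),'z_t',Rt[:,2].round(3),'y_t',Rt[:,1].round(3),'x_t',Rt[:,0].round(3))
cr=[]
for n in("scene","top"):
    p=env.read_camera(n); x,y=map(int,proj(p,g)); x=min(max(x,65),447);y=min(max(y,65),319)
    cr.append(cv2.resize(p['img'][y-65:y+65,x-65:x+65],(400,400),interpolation=cv2.INTER_CUBIC))
    for r in env.trace(p,'bottle')[:1]:
        P,u,v=pts(p,r['mask']); h=cv2.cvtColor(p['img'],cv2.COLOR_RGB2HSV)[v,u]
        yel=(h[:,0]>20)&(h[:,0]<35)&(h[:,1]>150)&(h[:,2]>120)
        print(n,r['score'],'z',np.percentile(P[:,2],[1,99]).round(1),'cap',P[yel].mean(0).round(1),'body',P[~yel].mean(0).round(1))
        C=P[yel]; C=C[C[:,2]>np.percentile(C[:,2],97)-5]; print('  cap top',cv2.minEnclosingCircle(C[:,:2].astype(np.float32)))
cv2.imwrite('pics/'+sys.argv[1],np.hstack(cr)[:,:,::-1])
E
python3 v.py v1.png
```

```text
t: 9.3
eef_pos: [556.5, -218.4, 134.0]
tcp_rot: [3.137, -0.526, 0.997]
ft_force: [-0.9, 0.3, -1.4]
opening: 0.444
grip_force: 30.0
9.3 [-0.7172375817921274, 0.5757222438602407, 1.775551168506722, 0.6448869907802871, 0.9754676875818988, -0.5620744984558619] [556.5138072021701, -218.40174604349173, 133.9974743718256] [3.136790500893239, -0.5261188624227653, 0.9971212258853472]
t: 11.05
eef_pos: [557.2, -219.3, 133.5]
tcp_rot: [3.133, 1.044, 0.986]
ft_force: [0.3, 0.3, -1.4]
opening: 0.437
grip_force: 30.0
11.05 [-0.12846687486799963, 0.8202614031645384, 1.557815854939067, -0.90122721098518, 1.4655483375947937, 0.8980201237975562] [557.2247110992023, -219.28281573997631, 133.5427750257232] [3.1327642531607953, 1.0440846607739416, 0.9856815459078321]
grasp [ 566.2 -205.5  143.1] z_t [-0.47  -0.726 -0.503] y_t [ 0.838 -0.546  0.004] x_t [ 0.278  0.419 -0.864]
scene 0.59 z [106.1 206.3] cap [ 566.2 -217.7  199.2] body [ 570.8 -221.8  156.1]
  cap top ((563.3995971679688, -214.79750061035156), 14.010414123535156)
top 0.88 z [-1.000e-01  2.062e+02] cap [ 560.3 -212.7  199.8] body [ 562.2 -206.3  153.8]
  cap top ((561.2921752929688, -212.36868286132812), 14.922657012939453)
```

View pics/v1.png

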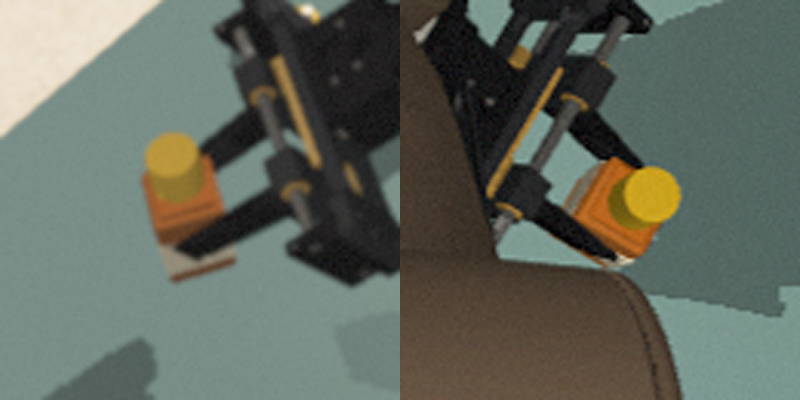

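The scene and top views both show the bottle upright in the fingers, cap up, with the cap top at z≈206. Lowering it now.

```bash

python3 -m inch '[[0,0,0,1.3,0,0.755,1],[0,0,0,1.3,0,0.755,1],[0,0,0,1.3,0,0.755,1],[0,0,0,1.3,0,0.755,1],[0,0,0,1.3,0,0.755,1],[0,0,0,1.3,0,0.755,1],[0,0,0,0,0,0,1],[0,0,0,0,0,0,1]]'; python3 -m inch '[[0,0,0,0.18,0,0.1,1],[0,0,0,0.18,0,0.1,1],[0,0,0,0,0,0,1]]';python3 -m inch '[[0,0,0,0.18,0,0.1,1],[0,0,0,0,0,0,1]]'
```

```text
t: 12.25
eef_pos: [557.2, -219.7, 43.2]
tcp_rot: [3.132, 1.046, 0.985]
ft_force: [0.3, 1.1, -2.7]
opening: 0.436
grip_force: 30.0
t: 12.62
eef_pos: [557.0, -219.6, 38.9]
tcp_rot: [3.133, 1.046, 0.985]
ft_force: [0.8, -0.4, -2.1]
opening: 0.439
grip_force: 30.0
t: 12.88
eef_pos: [557.2, -219.6, 37.9]
tcp_rot: [3.131, 1.048, 0.984]
ft_force: [0.6, 1.9, 6.7]
opening: 0.439
grip_force: 30.0
```

Contact is at grasp height 47.5 mm, as predicted. I'm releasing it and backing off along the tool axis.

```bash

python3 -m inch '[[0,0,0,0,0,0,0.1],[0,0,0,0,0,0,-0.1],[0,0,0,0,0,0,-0.4],[0,0,0,0,0,0,-0.8],[0,0,0,0,0,0,-1],[0,0,0,0,0,0,-1],[0,0,0,0,0,-1,-1],[0,0,0,0,0,-2,-1],[0,0,0,0,0,-3,-1],[0,0,0,0,0,-3,-1],[0,0,0,0,0,-3,-1],[0,0,0,-2,0,-2,-1],[0,0,0,-2,0,-2,-1],[0,0,0,-2,0,-1,-1],[0,0,0,0,0,0,-1]]'; python3 v.py v2.png
```

```text
t: 14.75
eef_pos: [620.9, -120.9, 175.7]
tcp_rot: [3.128, 1.045, 0.982]
ft_force: [0.2, -0.3, -0.4]
opening: 0.998
grip_force: 0.0
grasp [ 629.8 -107.1  185.2] z_t [-0.469 -0.726 -0.502] y_t [ 0.838 -0.546  0.007] x_t [ 0.279  0.418 -0.865]
scene 0.95 z [  1.7 111. ] cap [ 566.2 -217.1  104.4] body [ 574.  -220.4   54. ]
  cap top ((563.2011108398438, -214.37359619140625), 13.816485404968262)
top 0.76 z [  1.4 110.3] cap [ 560.8 -209.8  103.6] body [ 558.6 -200.7   54.7]
  cap top ((562.204345703125, -211.2536163330078), 14.818391799926758)
```

View pics/v2.png

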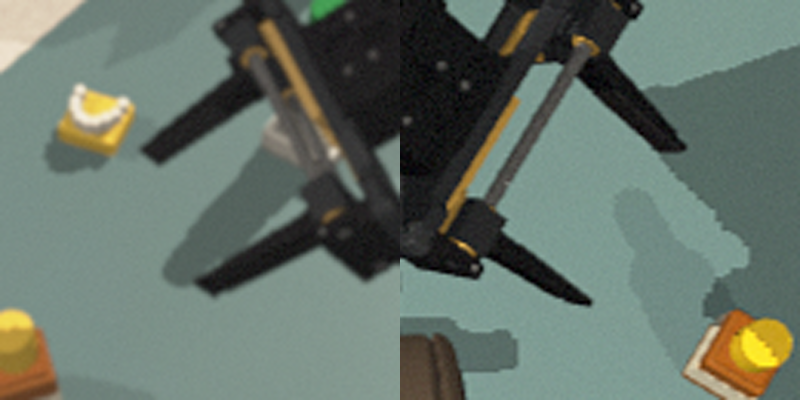

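The bottle stands free and upright, at lower right in the top crop (px 750,345), with its cap centre at about (562,-212.5). Next I turn the tool down and regrasp the cap from above.

```bash

python3 -m inch '[[0,0.15,0,0,0,0,-1],[0,0.15,0,0,0,0,-1],[0,0.15,0,0,0,0,-1],[0,0.15,0,0,0,0,-1],[0,0.15,0,0,0,0,-1],[0,0.15,0,0,0,0,-1],[0,0.145,0,0,0,0,-1],[0,0,0,0,0,0,-1],[0,0,0,0,0,0,-1]]'; python3 rel.py 562 -212.8 97 56.5 0
```

```text
t: 16.08
eef_pos: [620.4, -121.2, 173.3]
tcp_rot: [3.138, 0.004, 0.993]
ft_force: [0.1, 1.3, -0.7]
opening: 1.001
grip_force: 0.0
turn [0.003 0.004 0.007] shift [-10.86   0.19   9.53] up in tool [ 0.  0. -1.]
```

```bash

python3 -m inch '[[0.003,0.004,-0.007,-2.2,0.04,0,-1],[0,0,0,-2.9,0.05,0,-1],[0,0,0,-2.9,0.05,0,-1],[0,0,0,-2.86,0.05,0,-1],[0,0,0,0,0,0,-1],[0,0,0,0,0,0,-1]]'; python3 rel.py 562 -212.8 97 56.5 0
python3 - <<'E'
from h import *
p=env.read_camera('wrist'); save(p,'wrist2.png')
m=env.trace(p,'bottle')[0]; P,u,v=pts(p,m['mask']); T=P[P[:,2]>np.percentile(P[:,2],98)-4]
print(m['score'],cv2.minEnclosingCircle(T[:,:2].astype(np.float32)),np.percentile(P[:,2],98))
for r in env.find_in(p,'bottle'): print(w(p,r['centre']))
E
```

```text
t: 16.82
eef_pos: [563.9, -212.6, 173.4]
tcp_rot: [3.141, -0.002, 1.001]
ft_force: [0.4, 0.2, -0.7]
opening: 0.998
grip_force: 0.0
turn [ 0.001 -0.002  0.015] shift [-0.12 -0.14  9.54] up in tool [ 0.  0. -1.]
0.71 ((561.4743041992188, -213.0325164794922), 14.892843246459961) 109.56986646085585
[ 566.1159646  -206.92829504   72.93809154]
```

View pics/wrist2.png

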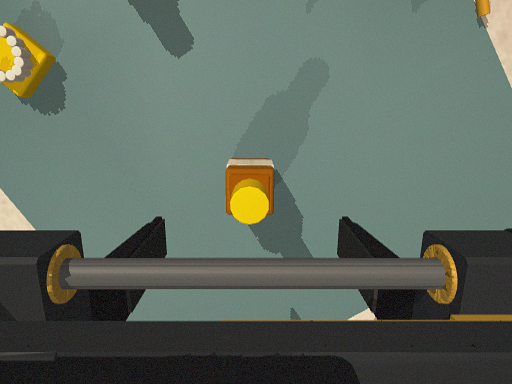

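The wrist view shows the cap at px (250,202), centred between the fingers (165 and 340), with the body square to them. I'm descending.

```bash

python3 -m inch '[[0,0,0.01,-0.13,-0.16,1,-1],[0,0,0,0,0,2,-1],[0,0,0,0,0,2,-1],[0,0,0,0,0,2,-1],[0,0,0,0,0,1.5,-1],[0,0,0,0,0,1,-1],[0,0,0,0,0,0,-1],[0,0,0,0,0,0,-1]]'; python3 rel.py 561.6 -213 97 56.8 0
```

```text
t: 17.98
eef_pos: [561.8, -213.7, 79.2]
tcp_rot: [3.14, -0.003, 0.99]
ft_force: [-1.1, -0.5, -0.3]
opening: 1.001
grip_force: 0.0
turn [ 0.002 -0.003 -0.001] shift [ 0.05 -0.05  0.12] up in tool [-0.  0. -1.]
```

```bash

python3 -m inch '[[0,0,0,0,0,0,1],[0,0,0,0,0,0,1],[0,0,0,0,0,0,1],[0,0,0,0,0,0,1],[0,0,0,0,0,0,1],[0,0,0,0,0,0,1],[0,0,0,0,0,0,1],[0,0,0,0,0,0,1]]'
python3 -m inch '[[0,0,0,0,0,-0.5,1],[0,0,0,0,0,-1,1],[0,0,0,0,0,-2,1],[0,0,0,0,0,-3,1],[0,0,0,0,0,-3,1],[0,0,0,0,0,-3,1],[0,0,0,0,0,-3,1],[0,0,0,0,0,-2,1],[0,0,0,0,0,0,1],[0,0,0,0,0,0,1]]'; python3 rel.py 580.2 159.7 272 94 0;python3 v.py v3.png
```

```text
t: 18.98
eef_pos: [561.5, -213.6, 78.6]
tcp_rot: [3.14, -0.003, 0.99]
ft_force: [0.7, 0.4, -0.3]
opening: 0.313
grip_force: 30.0
t: 20.23
eef_pos: [560.7, -213.6, 253.0]
tcp_rot: [3.141, -0.003, 0.99]
ft_force: [-0.1, 0.0, -2.4]
opening: 0.313
grip_force: 30.0
turn [ 0.001 -0.002 -0.651] shift [37.11  4.55  0.  ] up in tool [ 0.  0. -1.]
grasp [ 560.7 -213.7  272. ] z_t [ 0.002  0.002 -1.   ] y_t [ 0.836 -0.549  0.   ] x_t [0.549 0.836 0.003]
scene 0.66 z [178.4 242.5] cap [nan nan nan] body [ 578.3 -224.5  212.4]v.py:11: RuntimeWarning: Mean of empty slice.
  print(n,r['score'],'z',np.percentile(P[:,2],[1,99]).round(1),'cap',P[yel].mean(0).round(1),'body',P[~yel].mean(0).round(1))
  ret = um.true_divide(
Traceback (most recent call last):
  File "v.py", line 12, in <module>
    C=P[yel]; C=C[C[:,2]>np.percentile(C[:,2],97)-5]; print('  cap top',cv2.minEnclosingCircle(C[:,:2].astype(np.float32)))
                         ~~~~~~~~~~~~~^^^^^^^^^^^
IndexError: index -1 is out of bounds for axis 0 with size 0
```

```bash

python3 -m inch '[[0,0,-0.11,0,0,0,1],[0,0,-0.11,0,0,0,1],[0,0,-0.11,0,0,0,1],[0,0,-0.11,0,0,0,1],[0,0,-0.11,0,0,0,1],[0,0,-0.1,0,0,0,1],[0,0,0,2,0.25,0,1],[0,0,0,3.5,0.43,0,1],[0,0,0,4,0.5,0,1],[0,0,0,4,0.5,0,1],[0,0,0,4,0.5,0,1],[0,0,0,4,0.5,0,1],[0,0,0,4,0.5,0,1],[0,0,0,4,0.5,0,1],[0,0,0,3.5,0.4,0,1],[0,0,0,2.5,0.3,0,1],[0,0,0,1.6,0.17,0,1],[0,0,0,0,0,0,1],[0,0,0,0,0,0,1]]'; python3 rel.py 580.2 159.7 272 94 0
cat > rk.py <<'E'
from h import *
import sys
s=env.state(); print('tcp',s['eef_pos'].round(1),s['tcp_rot'].round(3))
a=env.read_camera('scene'); x,y=map(int,proj(a,(580,160,110))); c1=cv2.resize(a['img'][y-65:y+65,x-65:x+65],(400,400),interpolation=cv2.INTER_CUBIC)
b=env.read_camera('wrist'); c2=cv2.resize(b['img'],(400,300))
cv2.imwrite('pics/'+sys.argv[1],np.hstack([c1,np.vstack([c2,np.zeros((100,400,3),np.uint8)])])[:,:,::-1])
for p in(a,b):
  for t in('bottle','bottle_red','bottle_green','place'):
    for r in env.trace(p,t)[:1]:
        P,_,_=pts(p,r['mask'])
        if len(P): 
            z=np.percentile(P[:,2],98);C=P[P[:,2]>z-5];print(t,round(r['score'],2),'z',np.percentile(P[:,2],[2,98]).round(),'top circ',np.round(cv2.minEnclosingCircle(C[:,:2].astype(np.float32))[0],1),'mean',P.mean(0).round(1))
E
python3 rk.py v3.png
```

```text
t: 22.7
eef_pos: [580.7, 158.8, 254.2]
tcp_rot: [3.139, -0.001, 1.639]
ft_force: [-0.9, 0.4, -2.3]
opening: 0.313
grip_force: 30.0
turn [ 0.002 -0.001 -0.001] shift [ 0.09 -0.04  0.12] up in tool [ 0.  0. -1.]
tcp [580.7 158.8 254.2] [ 3.139e+00 -1.000e-03  1.639e+00]
bottle 0.68 z [182. 285.] top circ [581.9 156.4] mean [587.1 145.9 232.6]
bottle_red 0.89 z [ 18. 146.] top circ [591.9 164.3] mean [583.7 199.1  79.6]
bottle_green 0.64 z [ 11. 152.] top circ [583.3 104.9] mean [588.3  96.5  86.8]
bottle 0.76 z [188. 285.] top circ [579.9 161.7] mean [579.3 172.8 253.5]
bottle_red 0.72 z [106. 152.] top circ [575.4 213.2] mean [575.2 214.6 131.1]
bottle_green 0.51 z [106. 152.] top circ [575.4 213.2] mean [575.2 214.6 131.2]
place 0.97 z [10. 13.] top circ [578.8 163.8] mean [579.5 163.6  11.5]
```

View pics/v3.png

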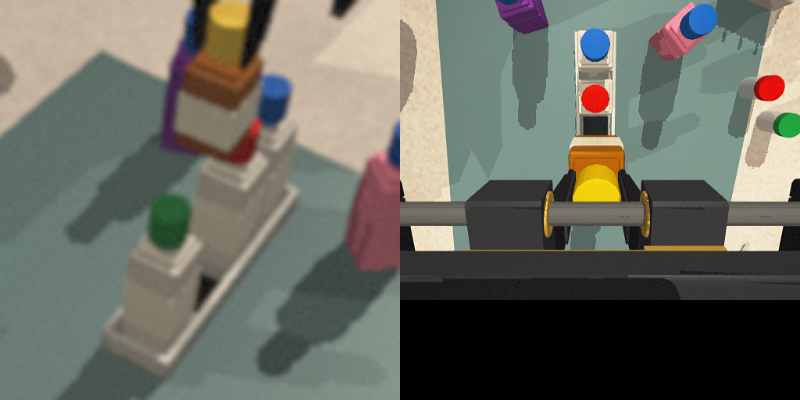

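The wrist view shows the bottle lined up with the lane: body at px 570–623, lane 577–615 further below, black square at (595,125). I'm descending between the neighbours.

```bash

python3 -m inch '[[0,0,0,0.06,-0.05,0.5,1],[0,0,0,0,0,1.5,1],[0,0,0,0,0,2,1],[0,0,0,0,0,2,1],[0,0,0,0,0,2,1],[0,0,0,0,0,2,1],[0,0,0,0,0,2,1],[0,0,0,0,0,1.5,1],[0,0,0,0,0,0.9,1],[0,0,0,0,0,0,1],[0,0,0,0,0,0,1]]'; python3 rk.py v4.png
```

```text
t: 24.58
eef_pos: [580.9, 160.3, 110.8]
tcp_rot: [3.138, -0.001, 1.64]
ft_force: [0.5, 0.5, -1.6]
opening: 0.306
grip_force: 30.0
tcp [580.9 160.3 110.8] [ 3.138e+00 -1.000e-03  1.640e+00]
bottle 0.66 z [ 44. 143.] top circ [582.2 157.8] mean [592.  153.4 105.2]
bottle_red 0.63 z [ 15. 116.] top circ [594.3 210.4] mean [596.5 210.   69.5]
bottle_green 0.8 z [ 19. 152.] top circ [583.8 103.1] mean [589.8  93.6  88.7]
bottle 0.96 z [ 66. 142.] top circ [580.1 163.4] mean [579.5 173.8 115.3]
bottle_red 0.57 z [106. 152.] top circ [575.2 212.9] mean [575.2 216.2 136.6]
bottle_green 0.83 z [107. 127.] top circ [579.2 148. ] mean [582.2 119.4 114. ]
```

View pics/v4.png

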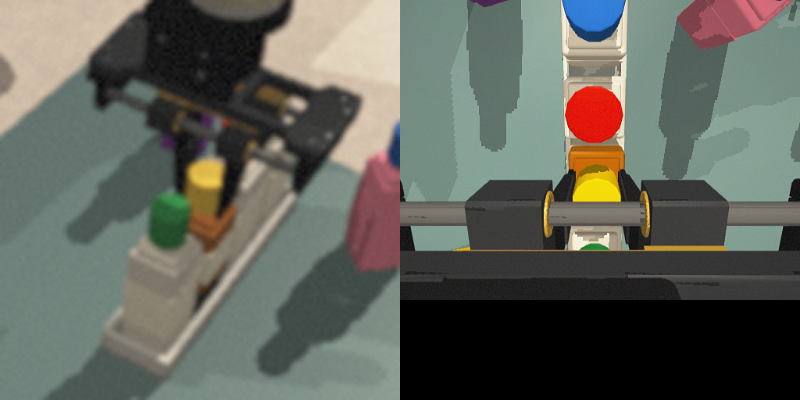

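The bottle is between the green and red bottles and in line with the lane (wrist px 570–623), with no contact. I'll do the last 20 mm slowly.

```bash

python3 -m inch '[[0,0,0,-0.06,-0.06,0.2,1],[0,0,0,0,0,0.4,1],[0,0,0,0,0,0.4,1],[0,0,0,0,0,0.4,1],[0,0,0,0,0,0.2,1],[0,0,0,0,0,0,1],[0,0,0,0,0,0,1]]'; python3 -m inch '[[0,0,0,0,0,0.2,1],[0,0,0,0,0,0.2,1],[0,0,0,0,0,0,1],[0,0,0,0,0,0,1]]'
```

```text
t: 25.95
eef_pos: [580.2, 159.6, 94.4]
tcp_rot: [3.139, -0.001, 1.64]
ft_force: [-0.0, -0.3, -1.7]
opening: 0.311
grip_force: 30.0
t: 26.45
eef_pos: [580.1, 159.6, 90.3]
tcp_rot: [3.139, -0.001, 1.64]
ft_force: [-0.6, -0.1, -1.6]
opening: 0.308
grip_force: 30.0
```

```bash

python3 -m inch '[[0,0,0,0,0,0.12,1],[0,0,0,0,0,0,1],[0,0,0,0,0,0,1]]'; python3 -m inch '[[0,0,0,0,0,0.12,1],[0,0,0,0,0,0,1],[0,0,0,0,0,0,1]]'
```

```text
t: 26.82
eef_pos: [580.2, 159.6, 89.1]
tcp_rot: [3.139, -0.001, 1.64]
ft_force: [-0.2, 0.6, -1.6]
opening: 0.313
grip_force: 30.0
t: 27.2
eef_pos: [580.3, 159.6, 88.6]
tcp_rot: [3.138, -0.001, 1.64]
ft_force: [-1.9, -1.2, 6.1]
opening: 0.309
grip_force: 30.0
```

Contact is at TCP 88.6, so the base is on the lane floor at z=10. I'm opening gently and rising.

```bash

python3 -m inch '[[0,0,0,0,0,0,0.3],[0,0,0,0,0,0,0.1],[0,0,0,0,0,0,-0.2],[0,0,0,0,0,0,-0.2],[0,0,0,0,0,0,-0.2],[0,0,0,0,0,-0.5,-0.2],[0,0,0,0,0,-1.5,-0.2],[0,0,0,0,0,-3,-0.2],[0,0,0,0,0,-4,-0.2],[0,0,0,0,0,-4,-0.2],[0,0,0,0,0,-4,-0.2],[0,0,0,-4,0,-3,-0.2],[0,0,0,-5,0,0,-0.2],[0,0,0,-5,0,0,-0.2],[0,0,0,-5,0,0,-0.2],[0,0,0,-5,0,0,-0.2],[0,0,0,-5,0,0,-0.2],[0,0,0,0,0,0,-0.2],[0,0,0,0,0,0,-0.2],[0,0,0,0,0,0,-0.2]]'; python3 rk.py v5.png
python3 - <<'E'
from h import *
p=env.read_camera('top')
for t in('bottle','bottle_red','bottle_green','bottle_blue','cast'):
    for r in env.trace(p,t)[:1]:
        P,_,_=pts(p,r['mask']);z=np.percentile(P[:,2],98);C=P[P[:,2]>z-5];print(t,r['score'],z.round(),np.round(cv2.minEnclosingCircle(C[:,:2].astype(np.float32))[0],1))
E
```

```text
t: 29.7
eef_pos: [599.6, -128.8, 288.0]
tcp_rot: [3.139, -0.001, 1.641]
ft_force: [1.0, 0.3, 0.0]
opening: 0.602
grip_force: 0.0
tcp [ 599.6 -128.8  288. ] [ 3.139e+00 -1.000e-03  1.641e+00]
bottle 0.82 z [ 16. 121.] top circ [587.4 143.7] mean [593.3 155.2  79.7]
bottle_red 0.66 z [ 29. 152.] top circ [577.  212.3] mean [584.7 203.9 108.1]
bottle_green 0.65 z [ 16. 152.] top circ [583.3 104.6] mean [589.8  93.7  88.7]
place 0.5 z [0. 6.] top circ [597.5  71. ] mean [598.3  71.    3.9]
bottle 0.8 119.0 [580.3 160.4]
bottle_red 0.79 151.0 [576.1 213.5]
bottle_green 0.81 151.0 [583.7 106.4]
bottle_blue 0.91 141.0 [473.5 320.5]
cast 0.95 33.0 [437.1   7.8]
```

View pics/v5.png

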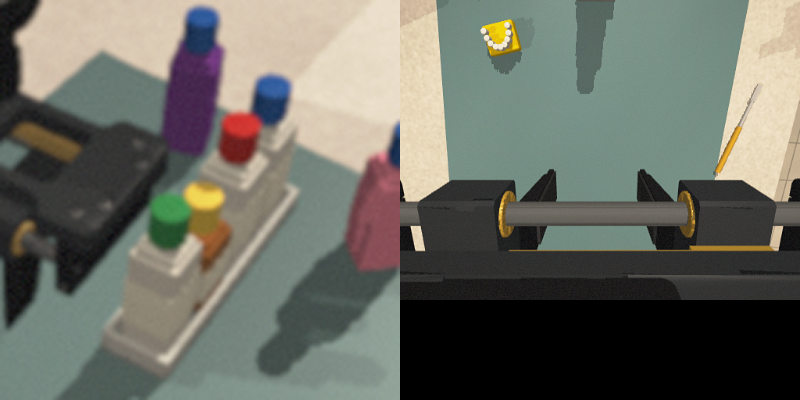

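The bottle stands upright in the lane at (580.3,160.4), cap top at z≈119 (scene px 205,205). The neighbours haven't moved and the robot is clear.

```bash
python3 -c "
from cell import env
print(env.job_done())"
```

```text
the job is handed in; nothing more can be done
None
```

The amber bottle was stood upright on the bench and let go, then picked up again and set upright in the rack's vacant place, within about 1 mm of the square's centre; the last camera check showed the red and green bottles unmoved, and the job was handed in at about 30 s of the 64 s allowed.

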